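Turn a separation column end for end in its toggle-clamp vice

TASK

One end fitting of the steel separation column in the bench vice has been tightened; now the column has to be turned end for end. Swing the clamp's red handle all the way back to open it, lift the column out, set it down on the free bench, take it again by its other end and lay it back in the blue V-block so that the half that was under the clamp now sticks out towards the front. Then swing the handle upright until the clamp locks on the column, and do not disturb the other things on the bench.

Things in the scene. Friction and masses are not known exactly. Their poses are not given: they have to be found in the camera images.
- column_vice: vice fixed to the bench: aluminium base plate 10 mm thick (x -55 to 45, y -40 to 110 mm) with a blue V-block and a steel toggle clamp. Origin on the bench under the clamp tip; z up; -x is its front, roughly towards the robot. Clamp stands at y = 40 to 85 mm; its 20 mm wide arm pivots at y = 52, z = 58 mm and reaches to y = 0; fully open it stands up to z = 115 mm
- groove (a point): point on the axis of a column lying in the V-groove, under the clamp tip, 40 mm above the bench; axes as the vice, groove along x. The blue block spans x -44 to +14 mm, y -20 to 20 mm, top 3 mm above this point, V sides at 45 deg. In front of x = -55 mm is bare bench, so the tube can be gripped there. At the start the column's middle is at x = -22 to -37 mm
- clamp_handle (a joint): the clamp's red handle, rad: 0 = upright, locked past dead centre (end stop); 0.1 = dead centre; 1.3 = swung right back towards the vice's +y, clamp fully open (end stop). It turns about an axis along the vice's x and stays where it is left; the clamp arm follows it. 5 to 8 N at the grip takes it over centre
- handle_pivot (a point): the handle's hinge axis (along the vice's x): 71 mm to +y and 40 mm above the vice's origin; axes as the vice
- handle_grip (a point): middle of the red grip, 85 mm from the hinge axis; round, 16 to 19 mm thick, reaching from 50 to 118 mm from the axis; point z points along the handle away from the hinge, x as the vice's x. At joint value q it is 85 sin q mm to the vice's +y and 85 cos q mm above the pivot. Can be pinched from above along x and then turns between the pads
- clamp_tip: rubber tip of the clamp arm, 12 mm wide, sprung (about 2 N per mm); origin at the middle of its pressing face, z away from the column
- column_mid (a point): middle of the loose steel separation column (about 165 g, 167 mm long along its y): tube 9.6 mm thick, on its axis, with a 16 mm hexagonal nut 59 to 75 mm from the middle at either end and a small plug beyond it. Lying on the bench its middle is 7 mm up. The bench between the vice and the power strip (right of it, y below -0.13) is free for putting it down
- column_first_end (a point): a point on the column's axis inside the nut of the end that is behind the clamp at the start, 67 mm from the middle along the column's +y; this end must finally stick out in front. Both ends look alike, with blue plugs
- beaker_mid (a point): bystander: glass beaker 72 x 77 x 93 mm, loose; point on its axis 35 mm up
- dropper_bottle_mid (a point): bystander: amber dropper bottle with black cap, 32 mm wide, 68 mm high, loose; point on its axis 35 mm up
- filter_jar_mid (a point): bystander: clear jar with blue lid, 63 mm wide, 70 mm high, loose; point on its axis 35 mm up
- spanner_mid (a point): bystander: steel spanner 132 mm long, 5 mm thick, lying loose; its middle

How it is judged:
By the outcome, as a careful person would: the job done as asked, in the order asked, and still so for the second after the job is handed in, with the robot touching nothing.
It also fails if it takes over 70 s, if anything falls off the work surface, if the arm or the gripper's body presses on something with over 40 N, if the wrist force passes 120 N, or if a joint passes its speed limit or range.

ROBOT

A 7-joint arm with a two-finger parallel gripper is mounted at the origin on a cart in front of the work surface, level with it; the furniture and walls round the work are solid. World frame = base frame: x ahead of the robot, y to its left, z up, the work surface at z = 0. Lengths are in mm, angles in rad, forces in N, time in s.
With the tool pointing down it reaches from about 400 to 875 mm from the base axis. Payload 4.4 kg.
Tool frame: the origin (TCP) lies midway between the tips of the shut fingers; the grasp point (between the pads) lies 19 mm behind it; z points along the fingers, y is the line along which they close (so a half turn about z gives the same grasp; the last joint's range is limited). The gripper opens to 85 mm and grips with 20 to 120 N. Pads are 22 mm wide; open, the fingers measure 114 mm over their backs; the gripper's body (76 mm by 85 mm) begins 54 mm behind the grasp point. The pads swing forward as they close: fully open they stand 13 mm farther back than shut.
Start: joints at [-1.306, 0.628, 0.038, 1.517, -0.027, 0.996, -0.02], TCP at [211.096, 614.781, 231.313] pointing down, gripper open.
Joint ranges: [-3.06, 3.06], [-0.37, 2.12], [-1.25, 1.32], [0.18, 2.47], [-1.1, 4.24], [0.23, 1.98], [-2.94, 2.94]. Speed limits (rad/s): [2.57, 2.57, 3.14, 3.14, 3.14, 3.14, 3.14].

INTERFACE

Orientations are given as [roll, pitch, yaw] about the fixed x, y, z axes, in that order (R = Rz(yaw) Ry(pitch) Rx(roll)).
In Python, from cell import ctrl gives the robot as it stands. The module is installed in compiled form; this text tells all that it offers.
- The arm moves only by the tool step_arm, never from a script. Its argument "commands" is one flat list of numbers, 7 for each row, row after row: the shift along the tool's x, y, z in cm, then the turn, a rotation vector about the tool's x, y, z in rad, then the opening, from 0 (shut) to 1 (fully open). A call has 1 to 10 rows; each row is the pose to reach, as a shift and turn from the pose commanded when the call began, along the tool's axes at that moment; what a row does not reach only later rows make up. A row lasts 1/10 s, in which the tool goes at most 50 mm and 8.59 degrees, less where a joint would pass 70% of its speed; a pose out of reach is approached as far as the arm can. A call with a gripper value outside its range is refused whole. The fingers move at their own pace and stop on an object; the grip force is fixed at half the most. Time passes only in rows, so rows that repeat a pose let the fingers close. It gives the time, the measured TCP pose, the force, the opening and the grip force at its end, in the units of the state.
- ctrl.read_state(): the state, without advancing time (a new reading comes with each control period).
- ctrl.get_image(name): name is "scene" or "top" or "wrist"; returns a dict with "image" (400x640x3 uint8, red, green, blue), "range_z" (400x640 float32, mm along the optical axis (not along the pixel's ray), 0 where there is no reading), "vfov" (degrees; the focal length in pixels is half the picture's height over the tangent of half this angle, whatever the lens; pixels are square), "cx", "cy" (the principal point, pixels), "world_to_cam" (4x4, takes a point from world to camera coordinates). Camera axes: x right, y down, z forward; pixel columns grow to the right and rows downward; lengths in mm; the calibration is good to about 2 mm. A picture is of the moment at which its call begins.
- ctrl.finish_job(): hands the job in; it is judged then, once.
The state is a dict: "clock": time; "qpos": joint angles; "qd": joint speeds; "tau": joint torques, N m; "eef_pos": TCP position; "tool_rot": TCP orientation; "force": force on the tool from outside, world axes, zero at the start; "torque": the same for the moment, N m; "width": finger opening in mm; "gripper_force": force on a finger pad.
Only numpy, scipy, OpenCV 4.12 (cv2) and the standard library are available. Lean on these libraries where they do the work, as an engineer would, in place of code of your own. Each camera call takes 0.05 s, during which the arm holds its last target. There are 200 camera calls.

## Working session

There is one attempt and no reset: what is moved stays moved. The work goes in short steps, Python scripts to look and compute and a tool call to move; the robot and the scene stay as the last step left them, time stands still between calls to the robot, and variables do not carry over. Pictures are saved under pics/ and viewed, at most 10 in all, crops included, and the job is handed in when it is done.

Besides the shell and the picture viewer there is one more tool, called after "Call:" as name(argument=value, ...) on one line, values as JSON. step_arm: Moves the arm, as the interface text tells. Its arguments: {"type":"object","properties":{"commands":{"type":"array"}},"required":["commands"]}

```bash
mkdir -p pics; cat > h.py <<'E'
import numpy as np, cv2, pickle
from cell import ctrl
def snap(name,tag):
    d=ctrl.get_image(name); pickle.dump(d,open(f'{tag}.pkl','wb'))
    cv2.imwrite(f'pics/{tag}.png',d['image'][:,:,::-1]); return d
def load(tag): return pickle.load(open(f'{tag}.pkl','rb'))
def world(d,u,v,z=None):
    f=200/np.tan(np.radians(d['vfov'])/2); T=np.linalg.inv(d['world_to_cam'])
    ray=np.array([(u-d['cx'])/f,(v-d['cy'])/f,1.])
    if z is None: 
        r=d['range_z'][int(v)-1:int(v)+2,int(u)-1:int(u)+2]; s=np.median(r[r>0]) if (r>0).any() else np.nan
    else:
        s=(z-T[2,3])/(T[:3,:3]@ray)[2]
    return T[:3,:3]@(ray*s)+T[:3,3]
def px(d,p):
    f=200/np.tan(np.radians(d['vfov'])/2); c=(d['world_to_cam']@np.r_[p,1])[:3]
    return c[:2]/c[2]*f+[d['cx'],d['cy']]
def st():
    s=ctrl.read_state(); print({k:np.round(s[k],3).tolist() for k in('clock','qpos','eef_pos','tool_rot','force','width','gripper_force')}); return s
E
python3 - <<'E'
from h import *
st()
a=snap('scene','s0'); b=snap('top','t0')
for d in(a,b): print(np.round(np.linalg.inv(d['world_to_cam']),2).tolist(),d['vfov'])
E
```

```text
{'clock': 0.0, 'qpos': [-1.306, 0.629, 0.038, 1.518, -0.027, 0.996, -0.02], 'eef_pos': [210.867, 614.194, 230.39], 'tool_rot': [-3.14, 0.0, 2.811], 'force': [-0.719, -0.46, -0.179], 'width': 85.091, 'gripper_force': 0.0}
[[0.89, -0.27, 0.38, -181.15], [-0.47, -0.47, 0.75, -1251.34], [-0.02, -0.84, -0.54, 1056.23], [0.0, 0.0, 0.0, 1.0]] 42.43180878085873
[[0.07, -0.97, 0.22, 179.8], [-1.0, -0.07, 0.02, 63.53], [-0.0, -0.22, -0.98, 1521.28], [0.0, 0.0, 0.0, 1.0]] 53.44459815794544
```

View pics/t0.png

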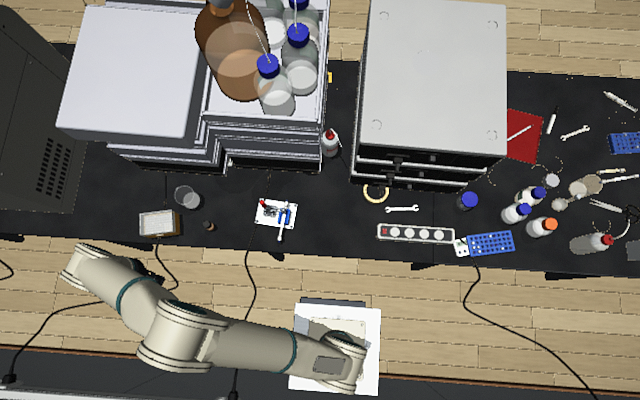

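View pics/s0.png

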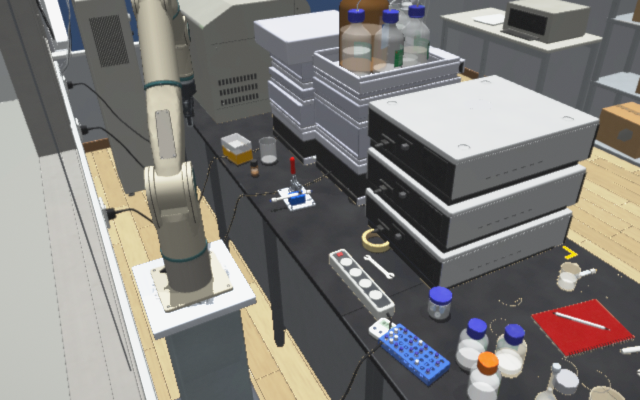

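The top picture shows the vice near (276,213), power strip at (415,233), spanner (402,208), beaker (187,196) and dropper bottle (209,226). I'll enlarge the vice in both views.

```bash
python3 - <<'E'
from h import *
a=load('s0');b=load('t0')
A=cv2.resize(a['image'][145:220,260:335],(560,560),interpolation=cv2.INTER_CUBIC)
B=cv2.resize(b['image'][190:250,240:310],None,fx=8,fy=8,interpolation=cv2.INTER_CUBIC)
cv2.imwrite('pics/c1.png',B[:,:,::-1])
for u,v in[(276,213),(255,225),(297,206),(283,235),(187,196),(209,226),(378,225),(160,222)]: print(u,v,world(b,u,v).round(),world(b,u,v,0).round())
E
```

```text
276 213 [477. 259.  12.] [480. 261.   0.]
255 225 [426. 337.   2.] [427. 338.   0.]
297 206 [512. 181.   8.] [514. 181.   0.]
283 235 [396. 226.  -1.] [395. 226.   0.]
187 196 [522. 616.   5.] [523. 618.   0.]
209 226 [401. 496.  65.] [410. 516.   0.]
378 225 [ 454. -134.   33.] [ 460. -139.    0.]
160 222 [399. 672.  86.] [413. 708.   0.]
```

View pics/c1.png

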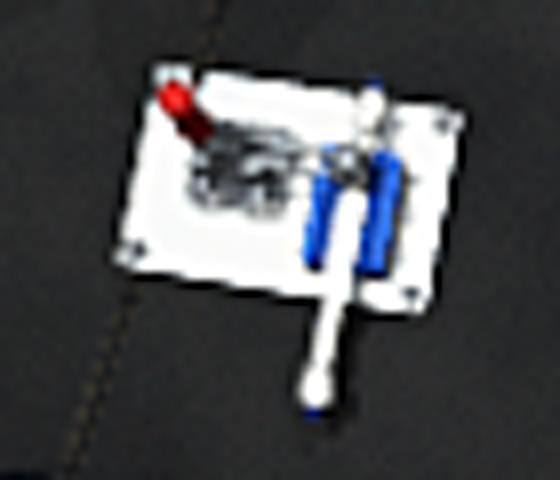

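The crop shows the plate's corners at (158,65), (463,108), (425,315) and (115,262), the column from about (375,85) to (313,412), and the red knob at (175,97).

```bash
cat >> h.py <<'E'
def fit(L,W):
    L=np.array(L,float);W=np.array(W,float)[:,:2];l=L.mean(0);w=W.mean(0);a=L-l;b=W-w
    th=np.arctan2((a[:,0]*b[:,1]-a[:,1]*b[:,0]).sum(),(a*b).sum());c,s=np.cos(th),np.sin(th);R=np.array([[c,-s],[s,c]])
    o=w-R@l; print('th',th,'o',o,'res',(W-(L@R.T+o)).round(1).tolist()); return th,o
E
python3 - <<'E'
from h import *
b=load('t0'); C=lambda x,y,z:world(b,240+(x+.5)/8-.5,190+(y+.5)/8-.5,z)
W=[C(158,65,10),C(463,108,10),C(425,315,10),C(115,262,10)]
th,o=fit([(45,110),(45,-40),(-55,-40),(-55,110)],W)
R=np.array([[np.cos(th),-np.sin(th)],[np.sin(th),np.cos(th)]])
e1,e2=C(375,85,40),C(313,412,40); print(e1,e2,np.linalg.norm(e1-e2),(e1[:2]-o)@R,(e2[:2]-o)@R)
print('knob 118 upright', C(175,97,158), (C(175,97,158)[:2]-o)@R)
E
```

```text
th -0.09102359911246366 o [479.98898316 224.92499789] res [[-0.5, 0.2], [2.0, -1.3], [-1.6, -0.6], [0.1, 1.6]]
[524.69543377 220.459819    40.        ] [365.73888825 235.41403514  40.        ] 159.65842271026597 [44.92725101 -0.38296891] [-1.14730556e+02  6.05145042e-02]
knob 118 upright [485.62485091 295.43512509 158.        ] [-0.79669015 70.73051907]
```

```bash
cat >> h.py <<'E'
from scipy.spatial.transform import Rotation as Ro
TH=-0.091; O=np.array([480.,225.]); RV=np.array([[np.cos(TH),-np.sin(TH)],[np.sin(TH),np.cos(TH)]])
def V(x,y,z): return np.r_[RV@[x,y]+O,z]   # vice -> world
def rel(p,yaw,s=None):
    s=s or ctrl.read_state(); R=Ro.from_euler('xyz',s['tool_rot']); T=Ro.from_euler('xyz',[np.pi,0,yaw])
    print('to',np.round(p),'cm',(R.inv().apply(np.array(p)-s['eef_pos'])/10).round(2),'rot',(R.inv()*T).as_rotvec().round(3))
E
python3 - <<'E'
from h import *
rel(V(0,71,190),TH+np.pi/2)
rel(V(0,71,190),TH+np.pi*1.5)
E
```

```text
to [486. 296. 190.] cm [-36.41 -21.17   4.09] rot [-1.000e-03  1.000e-03  1.331e+00]
to [486. 296. 190.] cm [-36.41 -21.17   4.09] rot [-1.000e-03 -1.000e-03 -1.811e+00]
```

Call:
step_arm(commands=[-4,-2.3,0,0,0,0.14,1,-8,-4.6,0,0,0,0.28,1,-12,-7,0.5,0,0,0.42,1,-16,-9.3,1,0,0,0.56,1,-20,-11.6,1.5,0,0,0.7,1,-24,-14,2,0,0,0.84,1,-28,-16.3,2.5,0,0,0.98,1,-32,-18.6,3,0,0,1.12,1,-36.4,-21.2,3.5,0,0,1.26,1,-36.4,-21.2,4.1,0,0,1.331,1])

```text
clock: 1.1
eef_pos: [492.1, 288.0, 190.7]
tool_rot: [3.136, 0.004, 1.464]
force: [-0.1, 0.3, -0.2]
width: 85.5
gripper_force: 0.0
```

```bash
python3 - <<'E'
from h import *
st(); rel(V(0,71,190),TH+np.pi/2)
d=snap('wrist','w1'); print(px(d,V(0,71,158)),px(d,V(-55,110,10)),px(d,V(-55,-40,10)),px(d,V(0,0,40)))
E
```

```text
{'clock': 1.1, 'qpos': [-0.837, 0.592, 0.396, 1.799, -0.294, 0.808, -0.404], 'eef_pos': [492.054, 287.978, 190.663], 'tool_rot': [3.136, 0.004, 1.464], 'force': [-0.128, 0.284, -0.178], 'width': 85.496, 'gripper_force': 0.0}
to [486. 296. 190.] cm [ 0.71 -0.64  0.06] rot [ 0.005  0.004 -0.016]
[309.54635856 224.50357277] [261.26387638 141.54514458] [270.17879939 263.66351185] [313.36701205 244.31406882]
```

View pics/w1.png

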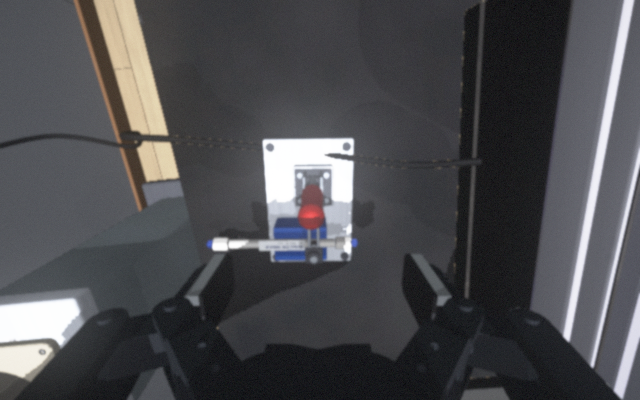

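The plate corners at (264,140) and (270,262) and the handle at (311,213) sit within 3 px of prediction, so the fit holds. I'll settle over the handle and then descend.

Call:
step_arm(commands=[0,0,2,0,0,0,1,0,0,4,0,0,0,1,0,0,6.5,0,0,0,1,0,0,8.4,0,0,0,1,0,0,8.4,0,0,0,1,0,0,8.4,0,0,0,1])

```text
clock: 1.75
eef_pos: [486.0, 296.7, 106.4]
tool_rot: [-3.141, 0.0, 1.482]
force: [-0.3, -0.4, 0.7]
width: 85.3
gripper_force: 0.0
```

```bash
python3 - <<'E'
from h import *
st(); rel(V(0,71,106),TH+np.pi/2)
d=load('w1'); print([px(d,V(45,110,10)).round(),px(d,V(45,-40,10)).round(),px(d,V(-102,0,40)).round()])
E
```

```text
{'clock': 1.75, 'qpos': [-0.802, 0.706, 0.323, 1.863, -0.358, 0.631, -0.348], 'eef_pos': [485.973, 296.712, 106.352], 'tool_rot': [-3.141, 0.0, 1.482], 'force': [-0.259, -0.428, 0.749], 'width': 85.287, 'gripper_force': 0.0}
to [486. 296. 106.] cm [-0.1   0.06  0.04] rot [-0.001  0.     0.002]
[array([353., 140.]), array([350., 262.]), array([221., 246.])]
```

Call:
step_arm(commands=[0,0,0,0,0,0,0,0,0,0,0,0,0,0,0,0,0,0,0,0,0,0,0,0,0,0,0,0,0,0,0,0,0,0,0,0,0,0,0,0,0,0])

```text
clock: 2.35
eef_pos: [488.5, 296.1, 107.1]
tool_rot: [3.138, -0.001, 1.479]
force: [4.4, -0.4, 2.2]
width: 15.4
gripper_force: 58.3
```

```bash
python3 - <<'E'
from h import *
st()
for q in np.arange(.13,1.31,.13): print(round(q,2),(8.5*np.sin(q)).round(2),(8.5*(1-np.cos(q))).round(2))
E
```

```text
{'clock': 2.35, 'qpos': [-0.801, 0.705, 0.325, 1.862, -0.358, 0.628, -0.349], 'eef_pos': [488.517, 296.088, 107.064], 'tool_rot': [3.138, -0.001, 1.479], 'force': [4.38, -0.376, 2.176], 'width': 15.443, 'gripper_force': 58.291}
0.13 1.1 0.07
0.26 2.19 0.29
0.39 3.23 0.64
0.52 4.22 1.12
0.65 5.14 1.73
0.78 5.98 2.46
0.91 6.71 3.28
1.04 7.33 4.2
1.17 7.83 5.18
1.3 8.19 6.23
```

Call:
step_arm(commands=[1.1,0.25,0.07,0,0,0,0,2.19,0.25,0.29,0,0,0,0,3.23,0.25,0.64,0,0,0,0,4.22,0.25,1.12,0,0,0,0,5.14,0.25,1.73,0,0,0,0,5.98,0.25,2.46,0,0,0,0,6.71,0.25,3.28,0,0,0,0,7.33,0.25,4.2,0,0,0,0,7.83,0.25,5.18,0,0,0,0,8.25,0.25,6.3,0,0,0,0])

```text
clock: 3.35
eef_pos: [496.9, 382.4, 44.8]
tool_rot: [3.14, -0.006, 1.482]
force: [0.0, 5.5, 9.1]
width: 15.8
gripper_force: 58.0
```

Call:
step_arm(commands=[0.05,0,0.1,0,0,0,0,0.05,0,0.1,0,0,0,0])

```text
clock: 3.55
eef_pos: [496.9, 383.0, 43.0]
tool_rot: [3.14, -0.006, 1.482]
force: [1.9, 6.1, 4.5]
width: 15.9
gripper_force: 58.1
```

```bash
python3 - <<'E'
from h import *
s=st(); l=RV.T@(np.array(s['eef_pos'][:2])-O); print(l, s['eef_pos'][2]+19, np.arctan2(l[1]-71, s['eef_pos'][2]+19-40), np.hypot(l[1]-71, s['eef_pos'][2]-21))
E
```

```text
{'clock': 3.55, 'qpos': [-0.877, 0.858, 0.297, 1.729, -0.403, 0.61, -0.433], 'eef_pos': [496.879, 382.997, 43.037], 'tool_rot': [3.14, -0.006, 1.482], 'force': [1.86, 6.099, 4.536], 'width': 15.88, 'gripper_force': 58.083}
[  2.45094343 158.87751574] 62.037150887302566 1.3250919514906787 90.59853084798699
```

Call:
step_arm(commands=[-0.2,0,0.3,0,0,0,0,-0.3,0,0.7,0,0,0,0,-0.3,0,0.7,0,0,0,0])

```text
clock: 3.85
eef_pos: [497.2, 384.5, 37.4]
tool_rot: [3.138, -0.013, 1.484]
force: [1.7, 13.6, 6.8]
width: 15.6
gripper_force: 57.8
```

Call:
step_arm(commands=[0,0,0,0,0,0,1,0,0,0,0,0,0,1,0,0,0,0,0,0,1,0,0,0,0,0,0,1,0,0,-4,0,0,0,1,0,0,-8,0,0,0,1,0,0,-12,0,0,0,1,0,0,-14,0,0,0,1,0,0,-14,0,0,0,1])

```text
clock: 4.75
eef_pos: [498.2, 376.0, 178.6]
tool_rot: [3.137, -0.004, 1.479]
force: [0.9, 0.2, 0.4]
width: 85.4
gripper_force: 0.0
```

```bash
python3 - <<'E'
from h import *
st(); rel(V(-72,0,150),TH+np.pi)
d=snap('wrist','w2')
for p in [(-55,110,10),(45,110,10),(45,-40,10),(-55,-40,10),(-102,0,40),(32,0,40),(0,153,63)]: print(p,px(d,V(*p)).round(1))
E
```

```text
{'clock': 4.75, 'qpos': [-0.928, 0.677, 0.393, 1.661, -0.322, 0.861, -0.494], 'eef_pos': [498.154, 376.037, 178.596], 'tool_rot': [3.137, -0.004, 1.479], 'force': [0.9, 0.189, 0.438], 'width': 85.403, 'gripper_force': 0.0}
to [408. 232. 150.] cm [-15.22  -7.64   2.77] rot [ 0.006  0.    -1.572]
(-55, 110, 10) [266.3 221.4]
(45, 110, 10) [353.6 221.2]
(45, -40, 10) [349.5 329.5]
(-55, -40, 10) [272.3 329.8]
(-102, 0, 40) [226.3 319.9]
(32, 0, 40) [342.2 319.4]
(0, 153, 63) [313.8 198.2]
```

View pics/w2.png

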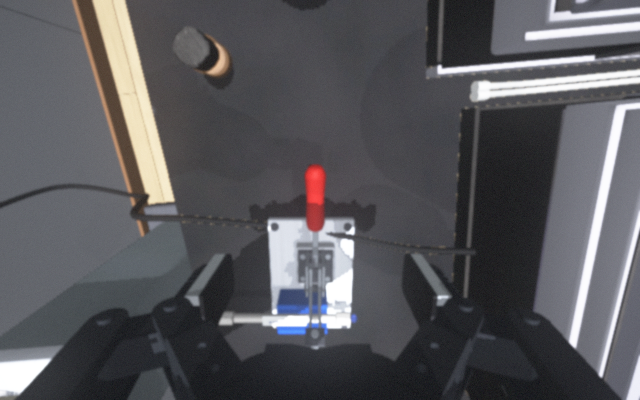

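Call:
step_arm(commands=[-1.5,-0.8,0,0,0,-0.15,1,-3,-1.5,0,0,0,-0.3,1,-4.5,-2.3,0,0,0,-0.45,1,-6,-3,0,0,0,-0.6,1,-7.5,-3.8,0,0,0,-0.75,1,-9,-4.5,0,0,0,-0.9,1,-10.5,-5.3,0,0,0,-1.05,1,-12,-6,0,0,0,-1.2,1,-13.5,-7,0.5,0,0,-1.35,1,-15.2,-7.8,1.5,0,0,-1.5,1])

```text
clock: 5.8
eef_pos: [403.4, 230.5, 159.2]
tool_rot: [-3.141, -0.002, 2.986]
force: [0.7, -1.0, 1.0]
width: 85.3
gripper_force: 0.0
```

Call:
step_arm(commands=[0,0,1,0,0,-0.072,1,0,0,1,0,0,-0.072,1,0,0,1,0,0,-0.072,1])

```text
clock: 6.1
eef_pos: [404.3, 231.0, 149.5]
tool_rot: [-3.141, -0.002, 3.05]
force: [-0.0, 0.5, 0.9]
width: 85.0
gripper_force: 0.0
```

```bash
sed -i 's/O=np.array(\[480.,225.\])/O=np.array([481.5,225.])/' h.py; python3 - <<'E'
from h import *
st(); rel(V(-75,0,35),TH+np.pi)
d=snap('wrist','w3')
for p in [(-55,110,10),(-55,-40,10),(-102,0,40),(32,0,40),(0,0,40)]: print(p,px(d,V(*p)).round(1))
E
```

```text
{'clock': 6.1, 'qpos': [-0.533, 0.501, -0.065, 2.098, 0.059, 0.547, 0.838], 'eef_pos': [404.289, 230.994, 149.498], 'tool_rot': [-3.141, -0.002, 3.05], 'force': [-0.047, 0.461, 0.896], 'width': 84.979, 'gripper_force': 0.0}
to [407. 232.  35.] cm [-0.27  0.11 11.45] rot [-0.001 -0.002 -0.001]
(-55, 110, 10) [424.7 213.3]
(-55, -40, 10) [279.  213.4]
(-102, 0, 40) [317.8 174.4]
(32, 0, 40) [317.9 303.7]
(0, 0, 40) [317.9 276. ]
```

View pics/w3.png

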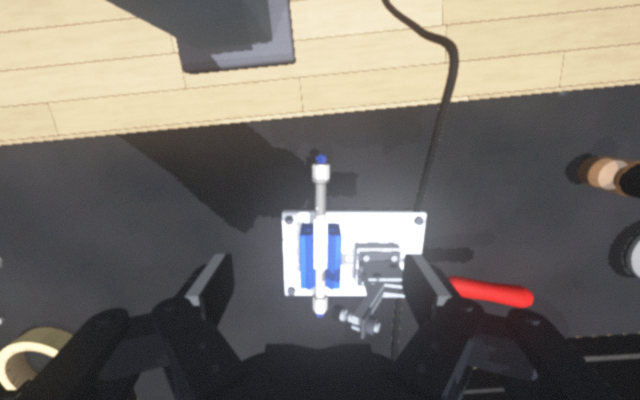

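The picture shows the clamp open and clear of the column. The front nut at (321,172) and the plate corners sit 2–3 px right of prediction, so the vice is about 2.5 mm further to +y, and I'll correct for that.

Call:
step_arm(commands=[-0.25,0.35,3,0,0,0,1,-0.25,0.35,6,0,0,0,1,-0.25,0.35,9,0,0,0,1,-0.25,0.35,11.4,0,0,0,1,-0.25,0.35,11.4,0,0,0,1,-0.25,0.35,11.4,0,0,0,0,-0.25,0.35,11.4,0,0,0,0,-0.25,0.35,11.4,0,0,0,0,-0.25,0.35,11.4,0,0,0,0,-0.25,0.35,11.4,0,0,0,0])

```text
clock: 7.15
eef_pos: [407.9, 234.6, 37.0]
tool_rot: [3.141, 0.001, 3.052]
force: [0.6, -1.7, 0.7]
width: 12.6
gripper_force: 1.9
```

Call:
step_arm(commands=[0,0,0,0,0,0,0,0,0,0,0,0,0,0])

```text
clock: 7.35
eef_pos: [407.6, 233.7, 36.6]
tool_rot: [-3.141, -0.0, 3.051]
force: [-0.5, -2.4, 4.2]
width: 6.3
gripper_force: 58.7
```

Call:
step_arm(commands=[0,0,0,0,0,0,0.35,0,0,0,0,0,0,0.35,0,0,0.25,0,0,0,0.35,0,0,0.25,0,0,0,0.35,0,0,0.25,0,0,0,0,0,0,0.25,0,0,0,0,0,0,0.25,0,0,0,0,0,0,0.25,0,0,0,0])

```text
clock: 8.15
eef_pos: [407.2, 233.7, 33.8]
tool_rot: [-3.141, -0.001, 3.051]
force: [-0.0, -1.9, 0.8]
width: 7.1
gripper_force: 58.6
```

Call:
step_arm(commands=[0,0,-1,0,0,0,0,0,0,-2.5,0,0,0,0,0,0,-5,0,0,0,0,0,0,-7.5,0,0,0,0,0,0,-9,0,0,0,0,0,0,-9,0,0,0,0])

```text
clock: 8.75
eef_pos: [409.0, 235.9, 126.1]
tool_rot: [3.138, 0.004, 3.052]
force: [0.8, 0.9, -2.7]
width: 7.0
gripper_force: 58.7
```

```bash
sed -i 's/481.5,225.\]/481.5,227.5]/' h.py; python3 - <<'E'
from h import *
st(); rel([463,78,60],TH+np.pi/2)
d=snap('wrist','w4')
E
```

```text
{'clock': 8.75, 'qpos': [-0.537, 0.547, -0.065, 2.107, 0.072, 0.484, 0.826], 'eef_pos': [408.96, 235.854, 126.104], 'tool_rot': [3.138, 0.004, 3.052], 'force': [0.76, 0.882, -2.698], 'width': 6.989, 'gripper_force': 58.661}
to [463  78  60] cm [ -6.76 -15.27   6.58] rot [0.006 0.    1.573]
```

View pics/w4.png

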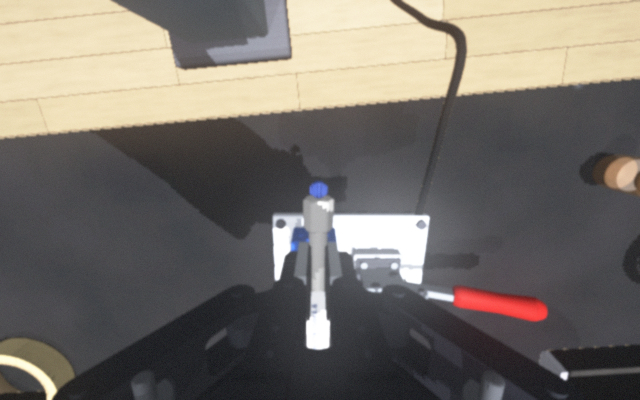

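```bash
python3 - <<'E'
from h import *
d=load('w4')
for u,v in[(318,208),(318,215),(318,250),(317,325),(317,335)]: print(world(d,u,v).round(1))
E
```

```text
[375.3 239.9 138.4]
[379.2 239.6 137.4]
[398.3 237.9 136.2]
[443.2 233.3 136.8]
[449.8 232.7 136.8]
```

Call:
step_arm(commands=[0,-2,0,0,0,0.1,0,-0.5,-4,0,0,0,0.25,0,-1.5,-6,0,0,0,0.4,0,-2.5,-8,0,0,0,0.55,0,-3.5,-10,0,0,0,0.7,0,-4.5,-12,0,0,0,0.85,0,-5.5,-14,0.5,0,0,1,0,-6.8,-15.3,1.5,0,0,1.15,0,-6.8,-15.3,3,0,0,1.3,0,-6.8,-15.3,5,0,0,1.45,0])

```text
clock: 9.8
eef_pos: [462.1, 75.3, 72.8]
tool_rot: [3.141, 0.001, 1.595]
force: [-0.3, 0.8, -2.0]
width: 6.5
gripper_force: 58.7
```

Call:
step_arm(commands=[0,0,1,0,0,0.12,0,0,0,1.5,0,0,0.12,0,0,0,1.5,0,0,0.12,0])

```text
clock: 10.1
eef_pos: [460.8, 76.0, 57.7]
tool_rot: [-3.139, 0.001, 1.485]
force: [-0.9, -0.2, -1.8]
width: 6.6
gripper_force: 58.7
```

Call:
step_arm(commands=[0,0,2,0,0,0,0,0,0,4,0,0,0,0,0,0,5,0,0,0,0,0,0,5.4,0,0,0,0,0,0,5.55,0,0,0,0,0,0,5.55,0,0,0,0])

```text
clock: 10.7
eef_pos: [461.8, 76.1, 3.5]
tool_rot: [3.141, -0.0, 1.483]
force: [-0.5, -0.9, -1.9]
width: 6.4
gripper_force: 58.7
```

Call:
step_arm(commands=[0,0,0.1,0,0,0,0,0,0,0.2,0,0,0,0,0,0,0.2,0,0,0,0])

```text
clock: 11.0
eef_pos: [461.7, 76.0, 1.5]
tool_rot: [3.141, -0.0, 1.482]
force: [-0.1, 0.0, -1.8]
width: 6.8
gripper_force: 58.7
```

Call:
step_arm(commands=[0,0,0.05,0,0,0,0,0,0,0.05,0,0,0,0.15,0,0,0,0,0,0,0.5,0,0,0,0,0,0,0.5,0,0,-0.5,0,0,0,0.8,0,0,-3,0,0,0,1,0,0,-7,0,0,0,1,0,0,-10,0,0,0,1,0,0,-10,0,0,0,1,0,0,-10,0,0,0,1])

```text
clock: 12.0
eef_pos: [461.8, 76.5, 101.9]
tool_rot: [3.14, -0.001, 1.483]
force: [0.1, -0.7, -0.5]
width: 85.7
gripper_force: 0.0
```

```bash
python3 - <<'E'
from h import *
st()
d=snap('wrist','w5')
for y in(-38,29,79): print(y,px(d,[463-(76-y)*.089,y,7]).round())
E
```

```text
{'clock': 12.0, 'qpos': [-0.555, 0.646, 0.493, 2.141, -0.639, 0.499, 0.339], 'eef_pos': [461.772, 76.462, 101.938], 'tool_rot': [3.14, -0.001, 1.483], 'force': [0.144, -0.736, -0.546], 'width': 85.688, 'gripper_force': 0.0}
-38 [320. 317.]
29 [320. 255.]
79 [320. 203.]
```

View pics/w5.png

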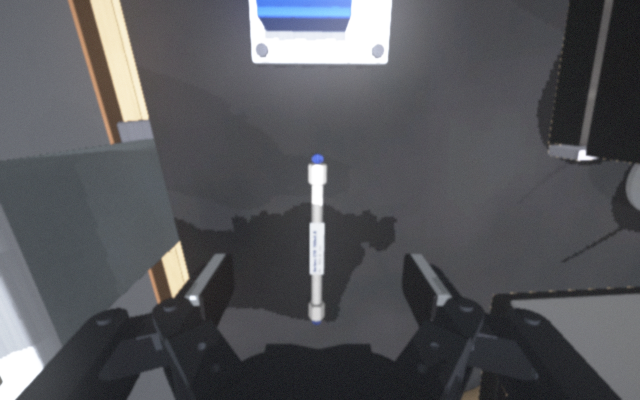

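The column lies on the bench, with nut centres at about (317,174) and (316,312).

```bash
python3 - <<'E'
from h import *
d=load('w5')
B=world(d,317.3,174,7);A=world(d,316.3,312,7);m=(A+B)/2;u=(A-B)/np.linalg.norm(A-B)
print(A,B,np.linalg.norm(A-B),m,'ang',np.arctan2(u[1],u[0]))
yaw=np.arctan2(u[1],u[0])+np.pi; g=m+41*u; print(yaw); rel(np.r_[g[:2],1.5],yaw)
print([px(d,V(-55,-40,10)).round(),px(d,V(45,-40,10)).round()])
E
```

```text
[449.77525836 -31.36644956   7.        ] [462.79388782 104.07137546   7.        ] 136.06207832966055 [456.28457309  36.35246295   7.        ] ang -1.6666244669529413
1.4749681866368518
to [452.  -4.   2.] cm [-8.13 -0.16  9.97] rot [-0.    -0.     0.007]
[array([253.,  61.]), array([389.,  62.])]
```

Call:
step_arm(commands=[-4,-0.15,1,0,0,0,1,-8.1,-0.15,3,0,0,0,1,-8.1,-0.15,6,0,0,0,1,-8.1,-0.15,9,0,0,0.007,0.8,-8.1,-0.15,10,0,0,0.007,0.5,-8.1,-0.15,10,0,0,0.007,0.3,-8.1,-0.15,10,0,0,0.007,0,-8.1,-0.15,10,0,0,0.007,0,-8.1,-0.15,10,0,0,0.007,0,-8.1,-0.15,10,0,0,0.007,0])

```text
clock: 13.05
eef_pos: [453.2, -4.5, 1.9]
tool_rot: [3.14, -0.0, 1.475]
force: [0.2, -0.2, 1.7]
width: 6.6
gripper_force: 58.7
```

Call:
step_arm(commands=[0,0,0.05,0,0,0,0,0,0,0.05,0,0,0,0])

```text
clock: 13.25
eef_pos: [453.2, -4.5, 1.8]
tool_rot: [3.14, -0.0, 1.475]
force: [-1.7, -0.1, 9.1]
width: 6.6
gripper_force: 59.8
```

Call:
step_arm(commands=[0,0,-2,0,0,0,0,0,0,-5,0,0,0,0,0,0,-8,0,0,0,0,0,0,-10,0,0,0.1,0,0,0,-10,0,0,0.1,0])

```text
clock: 13.75
eef_pos: [454.3, -4.3, 102.8]
tool_rot: [3.137, -0.001, 1.375]
force: [0.4, 0.3, -3.2]
width: 6.8
gripper_force: 58.9
```

```bash
sed -i 's/481.5,227.5/480.5,226.5/' h.py; python3 - <<'E'
from h import *
st(); rel(V(-73,-60,103),TH);rel(V(-73,0,103),TH)
E
```

```text
{'clock': 13.75, 'qpos': [-0.466, 0.665, 0.622, 2.181, -0.794, 0.529, 0.57], 'eef_pos': [454.318, -4.339, 102.817], 'tool_rot': [3.137, -0.001, 1.375], 'force': [0.376, 0.313, -3.174], 'width': 6.775, 'gripper_force': 58.926}
to [402. 173. 103.] cm [16.42 -8.56 -0.05] rot [ 0.003 -0.004  1.466]
to [408. 233. 103.] cm [22.39 -9.19 -0.04] rot [ 0.003 -0.004  1.466]
```

Call:
step_arm(commands=[1,-0.5,0,0,0,0.147,0,2.5,-1.3,0,0,0,0.293,0,4,-2.2,0,0,0,0.44,0,6,-3.1,0,0,0,0.586,0,8,-4.2,0,0,0,0.733,0,10,-5.2,0,0,0,0.88,0,12,-6.3,0,0,0,1.026,0,14,-7.3,0,0,0,1.173,0,15.5,-8.1,0,0,0,1.32,0,16.4,-8.6,0,0,0,1.466,0])

```text
clock: 14.75
eef_pos: [398.9, 174.5, 99.5]
tool_rot: [3.141, 0.003, -0.093]
force: [0.6, -0.5, -2.6]
width: 6.7
gripper_force: 58.9
```

Call:
step_arm(commands=[0,0,0,0,0,0,0,0,0,0,0,0,0,0])

```text
clock: 14.95
eef_pos: [400.1, 172.6, 100.2]
tool_rot: [3.141, 0.001, -0.086]
force: [0.5, 0.6, -1.1]
width: 6.5
gripper_force: 58.9
```

```bash
python3 - <<'E'
from h import *
st(); rel(V(-73,0,103),TH);rel(V(-73,0,36),TH)
d=snap('wrist','w6')
for p in[(-55,-40,10),(45,-40,10),(-55,110,10),(-44,20,43),(-44,-20,43)]: print(p,px(d,V(*p)).round())
E
```

```text
{'clock': 14.95, 'qpos': [-1.059, 0.782, 0.936, 2.229, -1.074, 0.701, -0.995], 'eef_pos': [400.086, 172.618, 100.218], 'tool_rot': [3.141, 0.001, -0.086], 'force': [0.464, 0.614, -1.077], 'width': 6.512, 'gripper_force': 58.862}
to [408. 233. 103.] cm [ 0.25 -6.1  -0.28] rot [0.001 0.001 0.005]
to [408. 233.  36.] cm [ 0.25 -6.1   6.42] rot [0.001 0.001 0.005]
(-55, -40, 10) [293. 181.]
(45, -40, 10) [290.  45.]
(-55, 110, 10) [110. 180.]
(-44, 20, 43) [204. 176.]
(-44, -20, 43) [261. 176.]
```

View pics/w6.png

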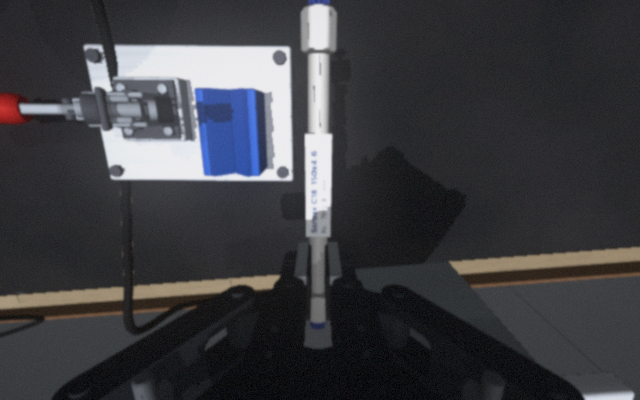

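The plate edge at (293,181) matches prediction. The column is straight in the grip at column 318, with the far nut at (319,30).

Call:
step_arm(commands=[0.1,-2,0,0,0,0,0,0.2,-4,0,0,0,0.005,0,0.25,-6.1,0,0,0,0.005,0,0.25,-6.1,1,0,0,0.005,0,0.25,-6.1,1.5,0,0,0.005,0,0.25,-6.1,1.5,0,0,0.005,0])

```text
clock: 15.6
eef_pos: [409.4, 231.4, 85.8]
tool_rot: [3.14, -0.001, -0.098]
force: [1.4, -4.3, 2.1]
width: 6.4
gripper_force: 59.5
```

```bash
python3 - <<'E'
from h import *
d=load('w6')
for u,v in[(318,215),(318,145),(318,120),(318,60),(318,30)]: print(world(d,u,v).round(1))
st(); rel(V(-73,0,36),TH)
print('B nut px in new frame: see w7')
snap('wrist','w7')
E
```

```text
[426.6 171.1 109.3]
[460.1 168.2 108.8]
[471.  167.3 108.6]
[495.1 165.2 108.6]
[505.9 164.2 109.8]
{'clock': 15.6, 'qpos': [-1.13, 0.825, 0.893, 2.15, -1.065, 0.71, -1.16], 'eef_pos': [409.447, 231.439, 85.842], 'tool_rot': [3.14, -0.001, -0.098], 'force': [1.359, -4.306, 2.114], 'width': 6.406, 'gripper_force': 59.507}
to [408. 233.  36.] cm [-0.19 -0.16  4.98] rot [ 0.001 -0.001 -0.007]
B nut px in new frame: see w7
```

Call:
step_arm(commands=[0,0,0,0,0,0,0,0,0,0,0,0,0,0])

```text
clock: 15.85
eef_pos: [409.4, 232.2, 86.2]
tool_rot: [3.141, -0.002, -0.098]
force: [2.1, -5.1, 1.2]
width: 6.9
gripper_force: 59.7
```

```bash
python3 - <<'E'
from h import *
d=load('w7')
s=st(); rel(V(-73,0,36),TH)
im=d['image'].astype(int); r=d['range_z']
for v in(10,30,60,90,120,150): 
    row=r[v,290:350]; m=row[row>0].min(); i=np.where((row>0)&(row<m+6))[0]; print(v,290+i.min(),290+i.max(),world(d,290+(i.min()+i.max())/2,v).round(1))
print(px(d,V(-44,0,37)),px(d,V(14,0,37)))
E
```

```text
{'clock': 15.85, 'qpos': [-1.132, 0.825, 0.894, 2.149, -1.065, 0.712, -1.161], 'eef_pos': [409.403, 232.209, 86.198], 'tool_rot': [3.141, -0.002, -0.098], 'force': [2.136, -5.081, 1.209], 'width': 6.928, 'gripper_force': 59.735}
to [408. 233.  36.] cm [-0.18 -0.08  5.02] rot [ 0.001 -0.002 -0.007]
10 304 340 [520.8 219.7  99.5]
30 304 339 [514.3 220.5  98.6]
60 310 332 [503.8 221.7  97.2]
90 310 331 [492.4 223.   96.5]
120 290 330 [480.6 228.8  93.5]
150 307 332 [467.3 225.8  96.7]
[316.40851601 185.19216062] [315.59357047  94.00938305]
```

```bash
cat >> h.py <<'E'
def cloud(d):
    f=200/np.tan(np.radians(d['vfov'])/2);r=d['range_z'];v,u=np.mgrid[:400,:640]
    P=np.stack([(u-d['cx'])/f*r,(v-d['cy'])/f*r,r],-1)[r>0]; T=np.linalg.inv(d['world_to_cam']); P=P@T[:3,:3].T+T[:3,3]
    P[:,:2]=(P[:,:2]-O)@RV; return P
E
python3 - <<'E'
from h import *
for t in('w3','w6','w7'):
    P=cloud(load(t)); P=P[(abs(P[:,0])<25)&(P[:,1]<90)&(P[:,1]>-30)]
    print(t)
    for z in range(40,125,8):
        q=P[(P[:,2]>=z)&(P[:,2]<z+8)]
        if len(q)>3: print(z,len(q),'x',q[:,0].min().round(),q[:,0].max().round(),'y',np.percentile(q[:,1],[0,5,50,100]).round())
E
```

```text
w3
40 1663 x -25.0 25.0 y [-19. -17.   3.  79.]
48 197 x -11.0 10.0 y [43. 44. 60. 78.]
56 426 x -11.0 11.0 y [43. 46. 61. 75.]
64 220 x -6.0 7.0 y [45. 48. 63. 76.]
72 95 x -6.0 5.0 y [40. 42. 49. 54.]
80 100 x -6.0 5.0 y [36. 38. 44. 49.]
88 115 x -6.0 5.0 y [11. 13. 37. 45.]
96 297 x -9.0 5.0 y [ 9. 10. 18. 40.]
104 282 x -9.0 8.0 y [23. 24. 30. 45.]
112 264 x -10.0 9.0 y [30. 30. 35. 44.]
w6
40 2410 x -25.0 14.0 y [-20. -19.   8.  75.]
48 103 x -11.0 10.0 y [43. 43. 44. 90.]
56 697 x -11.0 11.0 y [42. 44. 53. 90.]
64 42 x -6.0 6.0 y [76. 76. 78. 90.]
88 12 x -6.0 6.0 y [11. 11. 13. 31.]
96 674 x -8.0 7.0 y [ 9. 10. 14. 37.]
104 816 x -9.0 8.0 y [21. 24. 28. 43.]
112 959 x -9.0 9.0 y [29. 30. 35. 43.]
w7
40 2044 x -25.0 14.0 y [-19. -18.   8.  75.]
48 180 x -7.0 10.0 y [43. 44. 73. 78.]
56 1201 x -12.0 11.0 y [43. 47. 60. 90.]
64 879 x -7.0 7.0 y [47. 53. 70. 90.]
72 216 x -6.0 6.0 y [42. 44. 50. 78.]
80 87 x -6.0 6.0 y [ 3.  3. 41. 44.]
88 1758 x -25.0 25.0 y [-8. -7.  1. 16.]
96 2115 x -25.0 25.0 y [-8. -6. -1. 31.]
104 1316 x -9.0 9.0 y [18. 19. 25. 35.]
112 55 x -4.0 3.0 y [24. 25. 26. 31.]
```

The depth data shows the open clamp tip at y≈9, z≈90–100, and the column now rests on it. I'll back off to −y, go down below the tip, then come back in over the groove.

Call:
step_arm(commands=[0,1,0,0,0,0,0,-0.1,2.5,0,0,0,0,0,-0.2,2.5,1,0,0,-0.007,0,-0.2,2.5,2.5,0,0,-0.007,0,-0.2,2.5,3.3,0,0,-0.007,0,-0.2,2.5,3.3,0,0,-0.007,0])

```text
clock: 16.45
eef_pos: [402.4, 209.5, 52.1]
tool_rot: [-3.14, 0.004, -0.088]
force: [-0.7, 0.0, -1.8]
width: 6.1
gripper_force: 58.9
```

```bash
python3 - <<'E'
from h import *
s=st(); rel(V(-73,0,53),TH)
d=snap('wrist','w8'); P=cloud(d)
for a in range(-50,50,10):
    q=P[(abs(P[:,0]-a)<5)&(P[:,1]<-8)&(P[:,1]>-45)&(P[:,2]>48)]
    if len(q)>3: print(a,'ymid',((q[:,1].min()+q[:,1].max())/2).round(1),'ztop',np.percentile(q[:,2],90).round(1))
P=P[(abs(P[:,0])<25)&(P[:,1]<60)&(P[:,1]>-8)]
for z in range(40,125,8):
    q=P[(P[:,2]>=z)&(P[:,2]<z+8)]
    if len(q)>3: print(z,len(q),'x',q[:,0].min().round(),q[:,0].max().round(),'y',np.percentile(q[:,1],[0,5,50,100]).round())
E
```

```text
{'clock': 16.45, 'qpos': [-0.964, 0.796, 0.657, 2.203, -1.084, 0.521, -1.103], 'eef_pos': [402.41, 209.482, 52.141], 'tool_rot': [-3.14, 0.004, -0.088], 'force': [-0.652, 0.005, -1.834], 'width': 6.135, 'gripper_force': 58.918}
to [408. 233.  53.] cm [ 0.33 -2.4  -0.08] rot [-0.002  0.004  0.003]
-50 ymid -23.2 ztop 61.9
-40 ymid -23.2 ztop 61.7
-30 ymid -23.0 ztop 61.5
-20 ymid -23.1 ztop 61.5
-10 ymid -23.1 ztop 61.0
0 ymid -23.1 ztop 60.6
10 ymid -23.1 ztop 60.4
20 ymid -23.0 ztop 61.6
30 ymid -23.0 ztop 62.2
40 ymid -23.0 ztop 62.0
40 1785 x -25.0 14.0 y [-8. -7. 11. 45.]
48 16 x -10.0 -9.0 y [43. 44. 44. 45.]
56 61 x -11.0 12.0 y [43. 44. 54. 60.]
64 14 x -6.0 6.0 y [59. 59. 59. 60.]
80 40 x -6.0 6.0 y [ 2.  3.  6. 16.]
88 1229 x -6.0 6.0 y [ 1.  2.  7. 17.]
96 1273 x -9.0 9.0 y [13. 14. 18. 31.]
104 2604 x -9.0 9.0 y [18. 19. 24. 35.]
112 131 x -4.0 5.0 y [23. 25. 26. 31.]
```

Call:
step_arm(commands=[0.35,-1,0,0,0,0,0,0.35,-2.35,0,0,0,0,0,0.35,-2.35,0,0,0,0,0,0.35,-2.35,0.8,0,0,0,0,0.35,-2.35,1.3,0,0,0,0,0.35,-2.35,1.5,0,0,0,0,0.35,-2.35,1.5,0,0,0,0])

```text
clock: 17.2
eef_pos: [409.4, 231.5, 37.7]
tool_rot: [3.142, 0.001, -0.09]
force: [0.6, -0.3, -1.9]
width: 6.6
gripper_force: 58.9
```

```bash
python3 - <<'E'
from h import *
s=st(); rel(V(-73,0,36),TH)
E
```

```text
{'clock': 17.2, 'qpos': [-0.966, 0.821, 0.606, 2.165, -1.07, 0.496, -1.171], 'eef_pos': [409.45, 231.536, 37.741], 'tool_rot': [3.142, 0.001, -0.09], 'force': [0.57, -0.268, -1.891], 'width': 6.552, 'gripper_force': 58.939}
to [408. 233.  36.] cm [-0.18 -0.14  0.17] rot [0.    0.001 0.001]
```

Call:
step_arm(commands=[0,0,0.1,0,0,0,0,0,0,0.25,0,0,0,0,0,0,0.25,0,0,0,0])

```text
clock: 17.5
eef_pos: [409.9, 232.3, 35.4]
tool_rot: [-3.141, -0.0, -0.089]
force: [0.1, 1.1, -0.7]
width: 6.9
gripper_force: 59.1
```

Call:
step_arm(commands=[0,0,0.1,0,0,0,0,0,0,0.1,0,0,0,0])

```text
clock: 17.7
eef_pos: [410.0, 232.4, 34.6]
tool_rot: [-3.141, -0.0, -0.089]
force: [-0.7, 1.6, 3.0]
width: 6.2
gripper_force: 59.5
```

Call:
step_arm(commands=[0,0,0,0,0,0,0.3,0,0,0,0,0,0,0.6,0,0,0,0,0,0,1,0,0,0,0,0,0,1,-0.5,0,-3,0,0,0,1,-1,0,-7,0,0,0,1,-1,0,-11,0,0,0,1,-1,0,-14,0,0,0,1,-1,0,-14,0,0,0,1])

```text
clock: 18.6
eef_pos: [401.8, 233.5, 177.4]
tool_rot: [-3.138, -0.005, -0.089]
force: [1.8, 0.4, -0.7]
width: 85.4
gripper_force: 0.0
```

```bash
python3 - <<'E'
from h import *
s=st(); d=snap('wrist','w9'); P=cloud(d)
for a in range(-120,60,10):
    q=P[(abs(P[:,0]-a)<5)&(abs(P[:,1])<12)&(P[:,2]>42)&(P[:,2]<60)]
    if len(q)>3: print(a,'y',q[:,1].min().round(1),q[:,1].max().round(1),'ztop',np.percentile(q[:,2],90).round(1))
q=P[(abs(P[:,1])<9)&(P[:,2]>25)&(P[:,2]<60)];print('x range',q[:,0].min(),q[:,0].max())
q=P[(abs(P[:,0])<25)&(P[:,1]>85)&(P[:,1]<220)&(P[:,2]>25)]
for y in range(90,210,10):
    r=q[abs(q[:,1]-y)<5]
    if len(r)>5: print(y,r[:,2].max().round(),r[:,0].min().round(),r[:,0].max().round())
rel(V(0,150,180),TH+np.pi/2)
E
```

```text
{'clock': 18.6, 'qpos': [-1.189, 0.618, 0.922, 2.097, -0.724, 0.773, -1.467], 'eef_pos': [401.814, 233.51, 177.414], 'tool_rot': [-3.138, -0.005, -0.089], 'force': [1.778, 0.42, -0.706], 'width': 85.44, 'gripper_force': 0.0}
-110 y -4.1 7.1 ztop 46.0
-100 y -5.1 7.1 ztop 46.9
-90 y -5.1 7.0 ztop 46.7
-80 y -3.0 5.0 ztop 44.5
-70 y -2.9 5.0 ztop 44.9
-60 y -3.7 6.8 ztop 44.8
-50 y -4.7 6.8 ztop 45.4
-40 y -11.3 11.6 ztop 45.3
-30 y -12.0 11.5 ztop 45.5
-20 y -11.9 11.4 ztop 45.1
-10 y -11.8 11.3 ztop 45.4
0 y -11.6 3.0 ztop 45.2
10 y -11.4 12.0 ztop 45.0
20 y -3.3 4.8 ztop 45.0
30 y -5.8 6.5 ztop 46.9
40 y -6.6 7.4 ztop 47.1
50 y -3.0 3.9 ztop 44.0
x range -113.89578512315546 52.23977851768404
90 67.0 -6.0 6.0
100 63.0 -2.0 3.0
110 70.0 -4.0 5.0
120 76.0 -8.0 9.0
130 80.0 -8.0 9.0
140 85.0 -8.0 8.0
150 89.0 -8.0 9.0
160 95.0 -8.0 9.0
170 97.0 -9.0 10.0
180 94.0 -7.0 5.0
to [494. 376. 180.] cm [  8.06 -15.01  -0.38] rot [ 0.    -0.004 -1.568]
```

View pics/w9.png

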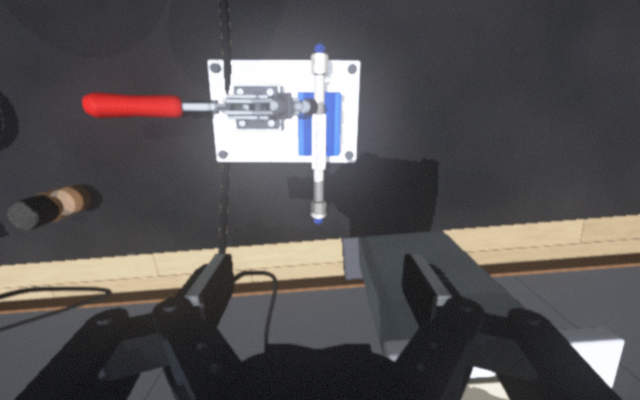

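The column sits level in the groove, with its middle at x≈−31 and the A end in front. The handle is now at about q≈1.1, with the grip at about (146,105) in the picture.

Call:
step_arm(commands=[0.5,-1,0,0,0,-0.15,1,1.3,-2.5,0,0,0,-0.3,1,2,-4,0,0,0,-0.45,1,3,-6,0,0,0,-0.6,1,4,-8,0,0,0,-0.75,1,5,-10,0,0,0,-0.9,1,6,-12,0,0,0,-1.05,1,7,-13.5,0,0,0,-1.2,1,8.1,-14.7,0,0,0,-1.35,1,8.1,-14.7,0,0,0,-1.5,1])

```text
clock: 19.65
eef_pos: [493.9, 373.4, 172.3]
tool_rot: [-3.14, 0.0, 1.418]
force: [-0.7, -0.1, -0.1]
width: 85.5
gripper_force: 0.0
```

Call:
step_arm(commands=[0,0,0,0,0,-0.07,1,0,0,0,0,0,-0.07,1])

```text
clock: 19.85
eef_pos: [492.7, 371.5, 172.6]
tool_rot: [-3.139, 0.001, 1.48]
force: [0.2, -0.4, 0.2]
width: 85.4
gripper_force: 0.0
```

```bash
python3 - <<'E'
from h import *
s=st(); rel(V(0.5,147,60),TH+np.pi/2)
y0,z0=85*np.sin(1.1),85*np.cos(1.1)
for q in np.r_[np.arange(1.0,.05,-.1),0,-.03]: print(round(q,2),((85*np.sin(q)-y0)/10).round(2),(-(85*np.cos(q)-z0)/10).round(2))
E
```

```text
{'clock': 19.85, 'qpos': [-0.962, 0.69, 0.452, 1.679, -0.376, 0.863, -0.441], 'eef_pos': [492.7, 371.5, 172.603], 'tool_rot': [-3.139, 0.001, 1.48], 'force': [0.247, -0.441, 0.154], 'width': 85.409, 'gripper_force': 0.0}
to [494. 373.  60.] cm [ 0.16  0.19 11.26] rot [-0.003  0.001  0.001]
1.0 -0.42 -0.74
0.9 -0.92 -1.43
0.8 -1.48 -2.07
0.7 -2.1 -2.65
0.6 -2.78 -3.16
0.5 -3.5 -3.6
0.4 -4.27 -3.97
0.3 -5.06 -4.26
0.2 -5.89 -4.47
0.1 -6.73 -4.6
0.0 -7.58 -4.64
-0.03 -7.83 -4.64
```

Call:
step_arm(commands=[0.1,0.2,4,0,0,0,1,0.15,0.2,8,0,0,0,1,0.15,0.2,11.3,0,0,0,1,0.15,0.2,11.3,0,0,0,0.5,0.15,0.2,11.3,0,0,0,0,0.15,0.2,11.3,0,0,0,0,0.15,0.2,11.3,0,0,0,0,0.15,0.2,11.3,0,0,0,0,0.15,0.2,11.3,0,0,0,0,0.15,0.2,11.3,0,0,0,0])

```text
clock: 20.85
eef_pos: [496.1, 374.5, 62.4]
tool_rot: [3.14, -0.002, 1.481]
force: [0.2, 2.3, 4.3]
width: 15.0
gripper_force: 58.1
```

Call:
step_arm(commands=[-0.42,0,-0.74,0,0,0,0,-0.92,0,-1.43,0,0,0,0,-1.48,0,-2.07,0,0,0,0,-2.1,0,-2.65,0,0,0,0,-2.78,0,-3.16,0,0,0,0,-3.5,0,-3.6,0,0,0,0,-4.27,0,-3.97,0,0,0,0,-5.06,0,-4.26,0,0,0,0,-5.89,0,-4.47,0,0,0,0,-5.89,0,-4.47,0,0,0,0])

```text
clock: 21.85
eef_pos: [490.9, 319.6, 108.4]
tool_rot: [3.14, -0.009, 1.482]
force: [-1.2, 8.6, 10.4]
width: 14.9
gripper_force: 67.9
```

```bash
cat >> h.py <<'E'
def hq():
    s=st(); p=np.array(s['eef_pos']); l=RV.T@(p[:2]-O); print('q',np.arctan2(l[1]-71,p[2]-21),'r',np.hypot(l[1]-71,p[2]-21),'local',l)
E
python3 -c "
from h import *
hq()"
```

```text
{'clock': 21.85, 'qpos': [-0.863, 0.728, 0.387, 1.825, -0.428, 0.665, -0.314], 'eef_pos': [490.902, 319.567, 108.373], 'tool_rot': [3.14, -0.009, 1.482], 'force': [-1.196, 8.626, 10.372], 'width': 14.904, 'gripper_force': 67.864}
q 0.25340150909748327 r 90.25532446695033 local [ 1.90162812 93.62685515]
```

Call:
step_arm(commands=[-0.6,0,0,0,0,0,0,-1.2,0,0,0,0,0,0,-1.8,0,0.1,0,0,0,0,-2.3,0,0.15,0,0,0,0,-2.6,0,0.15,0,0,0,0,-2.6,0,0.15,0,0,0,0])

```text
clock: 22.45
eef_pos: [489.0, 297.6, 110.5]
tool_rot: [3.138, -0.015, 1.485]
force: [-10.0, 12.0, 37.8]
width: 14.7
gripper_force: 68.8
```

```bash
python3 -c "
from h import *
hq()"
```

```text
{'clock': 22.45, 'qpos': [-0.828, 0.706, 0.376, 1.865, -0.429, 0.639, -0.272], 'eef_pos': [488.992, 297.557, 110.465], 'tool_rot': [3.138, -0.015, 1.485], 'force': [-9.982, 11.965, 37.813], 'width': 14.724, 'gripper_force': 68.822}
q 0.005981345053007628 r 89.46611554926956 local [ 1.99916877 71.53512452]
```

Call:
step_arm(commands=[0,0,-0.35,0,0,0,0,-0.5,0,-0.35,0,0,0,0,-0.7,0,-0.35,0,0,0,0,-0.7,0,-0.35,0,0,0,0])

```text
clock: 22.85
eef_pos: [487.6, 284.1, 110.4]
tool_rot: [3.141, -0.005, 1.482]
force: [-3.5, 3.7, 16.2]
width: 14.0
gripper_force: 56.6
```

Call:
step_arm(commands=[0,0,0,0,0,0,0.4,0,0,0,0,0,0,1,0,0,0,0,0,0,1,0,0,0,0,0,0,1,0,0,-3,0,0,0,1,0,0,-7,0,0,0,1,0,0,-10,0,0,0,1,0,0,-10,0,0,0,1])

```text
clock: 23.65
eef_pos: [490.1, 282.5, 211.8]
tool_rot: [3.135, -0.004, 1.48]
force: [0.7, 0.5, 0.5]
width: 85.5
gripper_force: 0.0
```

```bash
python3 - <<'E'
from h import *
st(); d=snap('wrist','w10')
im=d['image'].astype(int); m=(im[...,0]>120)&(im[...,1]<60)&(im[...,2]<60)
f=200/np.tan(np.radians(d['vfov'])/2);r=d['range_z'];v,u=np.where(m&(r>0))
def show(t,d):
    P=cloud(d); 
    for z in range(48,165,12):
        q=P[(abs(P[:,0])<15)&(P[:,1]>-15)&(P[:,1]<130)&(P[:,2]>=z)&(P[:,2]<z+12)]
        if len(q)>3: print(t,z,len(q),'y',q[:,1].min().round(),np.median(q[:,1]).round(),q[:,1].max().round())
show('w1',load('w1')); show('now',d)
P=cloud(d); q=P[(abs(P[:,1])<9)&(P[:,2]>25)&(P[:,2]<50)];print('x range',q[:,0].min(),q[:,0].max())
for u,v in zip(u[::60],v[::60]):
    w=world(d,u,v); print(u,v,(RV.T@(w[:2]-O)).round(),w[2].round())
E
```

```text
{'clock': 23.65, 'qpos': [-0.88, 0.567, 0.475, 1.796, -0.334, 0.85, -0.338], 'eef_pos': [490.056, 282.506, 211.813], 'tool_rot': [3.135, -0.004, 1.48], 'force': [0.659, 0.523, 0.467], 'width': 85.498, 'gripper_force': 0.0}
w1 48 80 y 2.0 71.0 79.0
w1 60 342 y -7.0 18.0 79.0
w1 72 185 y -7.0 3.0 77.0
w1 84 7 y 72.0 79.0 80.0
w1 96 91 y 72.0 79.0 81.0
w1 108 103 y 71.0 79.0 80.0
w1 120 82 y 73.0 79.0 80.0
w1 132 79 y 75.0 79.0 81.0
w1 144 345 y 63.0 77.0 81.0
w1 156 246 y 66.0 72.0 79.0
now 48 58 y 2.0 63.0 79.0
now 60 299 y -6.0 19.0 79.0
now 72 169 y -6.0 3.0 78.0
now 96 66 y 73.0 79.0 81.0
now 108 74 y 72.0 79.0 80.0
now 120 57 y 72.0 78.0 80.0
now 132 47 y 76.0 79.0 80.0
now 144 287 y 63.0 76.0 81.0
now 156 206 y 65.0 72.0 78.0
x range -113.85516160317002 179.924581660361
```

The handle and clamp depth profiles match the original locked state. The column's position is unchanged, and the gripper is clear.

```bash
python3 -c "
from h import *
print(ctrl.finish_job())"
```

```text
the job is handed in; nothing more can be done
None
```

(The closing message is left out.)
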